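Set up the pellet hand press and hold its lever for pinning

ROBOT

A 6-joint arm with a two-finger parallel gripper is mounted at the origin on a cart in front of the work surface, level with it; the furniture and walls round the work are solid. World frame = base frame: x ahead of the robot, y to its left, z up, the work surface at z = 0. Lengths are in mm, angles in rad, forces in N, time in s.
With the tool pointing down it reaches from about 300 to 825 mm from the base axis. Payload 5.4 kg.
Tool frame: the origin (TCP) lies at the very end of the fingers, on their centre line; the grasp point (between the pads) lies 19 mm behind it; z points along the fingers, y is the line along which they close (so a half turn about z gives the same grasp; the last joint's range is limited). The gripper opens to 92 mm and grips with 3 to 60 N. Pads are 20 mm wide; open, the fingers measure 128 mm over their backs; the gripper's body (75 mm by 189 mm) begins 69 mm behind the grasp point.
Start: joints at [1.114, 0.158, 1.597, -0, 1.386, -0.21], TCP at [140.485, 557.557, 193.001] pointing down, gripper open.
Joint ranges: [-2.91, 2.91], [-0.94, 2.29], [0.18, 2.7], [-1.29, 4.43], [0.17, 2.64], [-3, 3]. Speed limits (rad/s): [2.57, 2.57, 3.14, 3.14, 3.14, 3.14].

INTERFACE

Orientations are given as a unit quaternion [x, y, z, w].
In Python, from plant import telemetry, vision, job gives the robot as it stands.
- The arm moves only by the tool send_rows, never from a script. Its argument "increments" is a list of rows, each an object with "claw": the opening, from 0 (shut) to 1 (fully open); "travel": the shift along the tool's x, y, z in cm, a list of three; "twist": the turn about the tool's z in rad. A call has exactly 10 rows; each row is the pose to reach, as a shift and turn from the pose commanded when the call began, along the tool's axes at that moment; what a row does not reach only later rows make up. A row lasts 1/12 s, in which the tool goes at most 41.7 mm and 7.16 degrees, less where a joint would pass 70% of its speed; a pose out of reach is approached as far as the arm can. A call with a gripper value outside its range is refused whole. The fingers move at their own pace and stop on an object; the grip force is fixed at half the most. Time passes only in rows, so rows that repeat a pose let the fingers close, or fill a call up. It gives the time, the measured TCP pose, the force, the opening and the grip force at its end, in the units of the state.
- telemetry.get_state(): the state, without advancing time (a new reading comes with each control period).
- vision.get_image(name): name is "scene" or "top" or "wrist"; returns a dict with "color" (420x560x3 uint8, blue, green, red), "mtx" (3x3 intrinsics, pixels), "distortion" ([k1, k2, p1, p2, k3] as OpenCV has them; the pictures are not rectified), "rvec" (rotation vector, rad) and "tvec" (3), from world to camera coordinates, as OpenCV has them; the wrist camera has in their place "T_tool_cam" (4x4, takes a point from camera to tool coordinates, whose origin is the TCP and whose axes are the flange's). Camera axes: x right, y down, z forward; pixel columns grow to the right and rows downward; lengths in mm; the calibration is good to about 2 mm. A picture is of the moment at which its call begins: read the wrist's pose just before it. There is no depth.
- job.job_done(): hands the job in; it is judged then, once.
The state is a dict: "time": time; "joint_positions": joint angles; "qvel": joint speeds; "joint_torque": joint torques, N m; "position": TCP position; "tcp_rot": TCP orientation; "force": force on the tool from outside, world axes, zero at the start; "ft_torque": the same for the moment, N m; "opening": opening from 0.0 (shut) to 1.0 (fully open); "grip_force": force on a finger pad.
Only numpy, scipy, OpenCV 4.12 (cv2) and the standard library are available. Lean on these libraries where they do the work, as an engineer would, in place of code of your own. Each camera call takes 0.05 s, during which the arm holds its last target. There are 200 camera calls.

TASK

Set up the small pellet press: slide the steel die barrel down over the press's upright post until it sits fully on the collar, and let go of it (lower it, do not drop it). Then grip the loose press lever across its arm at its balance point, close to the heavy head, lift it and hold it level and still two to six centimetres above the press, with its round head over the die and its thin end over the pivot fork, touching neither. Finish while still holding the lever there, as if waiting for a colleague to put the pivot pin in, and leave the other things on the worktop where they are.

Things in the scene. Friction and masses are not known exactly. Their poses are not given: they have to be found in the camera images.
- press_post (a point): Foot of the press's upright steel post, diameter 33 mm: centre of the top of the dark collar (62 mm wide) that the die rests on, 22 mm above the worktop. The post rises 38 mm above this point, its last 5 mm tapering to 27 mm. The press is fixed; the post stands at the right-hand end of its grey plate; +y points along the plate to the pivot fork, z up.
- press_fork (a point): Top centre of the press's pivot fork, 71 mm above the worktop, 143 mm from the post's axis along +y: two grey cheeks 10 mm thick, 24 mm apart, 34 mm long. Same axes as the post's frame.
- die_centre (a point): Centre (half-way up) of the loose die barrel: a pale open sleeve with a thin dark band round it, standing upright, bore right through, 51 mm outer and about 38 mm inner diameter (at least 36.5 mm clear), 50 mm tall, 0.62 kg. Seated on the collar this point is 25 mm above press_post and the die stands 12 mm higher than the post. z is up.
- lever_balance (a point): Balance point of the loose steel press lever (about 0.45 kg, 181 mm long, lying level), at mid-height of its arm, 31 mm above the lever's underside. The straight arm runs along y, 16 mm wide, 18 mm high. Round head's axis 45.4 mm off at -y, eye's centre 97.6 mm off at +y; bare arm from 23 mm at the head's side to 82 mm at the eye's. Grip within 20 mm of this point along the arm.
- lever_head (a point): Centre of the underside of the lever's round head, on its axis, 31 mm below the arm's mid-height. Head 44 mm wide, its top 46 mm above this point, its lowest 12 mm a spigot 31 mm wide. Same axes as the balance point's frame.
- lever_eye (a point): Centre of the underside of the block-shaped eye (16 mm wide, 30 mm long, 40 mm tall) at the lever's thin end, 143 mm from the head's axis along +y, 31 mm below the arm's mid-height. Same axes as the balance point's frame.
- press: The whole fixed press: grey plate 84 mm (x) by 230 mm (y) by 14 mm with post and fork; origin at the centre of its plate's underside; y runs along the plate towards the fork.
- die: The die barrel, origin at the centre of its underside.
- lever: The lever, origin on its underside, on the arm's centre line, 70 mm from the head's axis towards the eye.
- plunger: the plunger of the die, a solid pale spool 43 mm wide and 60 mm tall with a wide flat top; a bystander, origin at its foot
- mortar: white porcelain mortar, 91 mm wide, 46 mm tall; a bystander, origin at its foot
- jar: white screw-cap jar with a dark cap, 48 mm wide, 66 mm tall; a bystander, origin at its foot
- timer: white bench timer, 58x66x20 mm; a bystander, origin at its foot
- vial: small snap-cap vial, 24 mm wide, 52 mm tall; a bystander, origin at its foot
- pellet: grey flanged sample holder, 50 mm wide, 13 mm tall; a bystander, origin at its foot
- tweezers: metal tweezers lying flat, 122 mm long; a bystander, origin at its underside
Mind the look-alikes: they are no part of the job. Leave any orange or yellow look-alike of the die alone.

How it is judged (in metres and radians):
On the way:
1. the die barrel sits fully down on the collar, round the post, and is let go (horizontal distance between die_centre and press_post below 0.004 m and z of die_centre in the frame of press_post between 0.022 and 0.028 m and angle between die_centre's own z axis and vertical below 0.06 rad and contact force between the fingers and die below 0.1 N), for 0.2 s.
At the end, for the whole second after the job is handed in: Die released on the collar (4 mm off-centre, 3 mm high, 0.06 rad at most). Lever held within 20 mm of its balance point, still, level within 0.10 rad, head within 14 mm of the post's axis, eye within 18 mm of the fork, head's underside 12 to 80 mm above the die, touching neither press nor die (all of step 1 and angle between lever_balance's own z axis and vertical below 0.1 rad and horizontal distance between lever_head and press_post below 0.014 m and horizontal distance between lever_eye and press_fork below 0.018 m and z of lever_head in the frame of press_post between 0.062 and 0.13 m and y of the grasp point in the frame of lever_balance between -0.02 and 0.02 m and contact force between the fingers and lever above 1 N and contact force between lever and press below 0.1 N and contact force between lever and die below 0.1 N and linear speed of lever below 0.03 m/s and angular speed of lever below 0.15 rad/s); the arm keeps its last pose, push and grip.
It fails at once if a bystander is pushed more than 30 mm (distance of any of plunger, mortar, jar, timer, vial, pellet, tweezers from where it was at the start of the episode above 0.03 m).
It fails at once if the die is dropped (linear speed of die above 0.6 m/s and contact force between the fingers and die below 0.1 N).
It fails at once if the lever is dropped (linear speed of lever above 0.6 m/s and contact force between the fingers and lever below 0.1 N).
It also fails if it takes over 58 s, if anything falls off the work surface, if the arm or the gripper's body presses on something with over 40 N, if the wrist force passes 120 N, or if a joint passes its speed limit or range.

## Working session

There is one attempt and no reset: what is moved stays moved. The work goes in short steps, Python scripts to look and compute and a tool call to move; the robot and the scene stay as the last step left them, time stands still between calls to the robot, and variables do not carry over. Pictures are saved under pics/ and viewed, at most 10 in all, crops included, and the job is handed in when it is done.

Besides the shell and the picture viewer there is one more tool, called after "Request:" by a JSON object that holds its "name" and its "arguments". send_rows: Moves the arm, as the interface text tells. Its arguments: {"type":"object","properties":{"increments":{"type":"array"}},"required":["increments"]}

```bash
mkdir -p pics; ls
python3 - <<'E'
from plant import telemetry, vision, job
import cv2,pickle
s=telemetry.get_state();print(s)
d={}
for n in("scene","top","wrist"):
    im=vision.get_image(n);d[n]=im;cv2.imwrite(f"pics/a_{n}.png",im["color"])
    print(n,{k:v for k,v in im.items() if k!="color"})
d["state"]=s;pickle.dump(d,open("a.pkl","wb"))
E
```

```text
pics
{'time': 0.0, 'joint_positions': array([ 1.11391521e+00,  1.59012208e-01,  1.59822983e+00,  1.16561618e-05,
        1.38623593e+00, -2.10083803e-01]), 'qvel': array([ 0.00110049,  0.00012259, -0.00014774, -0.00017276, -0.00061339,
        0.0013734 ]), 'joint_torque': array([ 1.07997406e-03, -3.85568476e+01, -3.22107589e+01,  7.03281211e-02,
        3.77016224e-02, -1.25198935e-04]), 'position': array([140.17481172, 556.95500797, 192.04088585]), 'tcp_rot': array([ 1.23086735e-01,  9.92395469e-01, -8.88849229e-04, -3.13977711e-04]), 'force': array([-0.41478733, -0.57057339,  0.09842144]), 'ft_torque': array([-0.00225996,  0.00240241,  0.00696792]), 'grip_force': 0.0, 'opening': 1.0018466624970934}
scene {'mtx': array([[447.65576966,   0.        , 279.38981449],
       [  0.        , 447.65576966, 205.52899283],
       [  0.        ,   0.        ,   1.        ]]), 'distortion': array([0.04647545, 0.        , 0.        , 0.        , 0.        ]), 'rvec': array([ 1.97416886, -0.78486911,  0.47958217]), 'tvec': array([-419.38413981,  280.18334861,  690.22039941])}
top {'mtx': array([
[... 263 characters left out ...]
-2.1615458,  0.1117802]), 'tvec': array([  18.7802859 ,  577.04033349, 1109.54097345])}
wrist {'mtx': array([[355.17961738,   0.        , 290.09071378],
       [  0.        , 355.17961738, 211.55026439],
       [  0.        ,   0.        ,   1.        ]]), 'distortion': array([-0.02068736,  0.        ,  0.        ,  0.        ,  0.        ]), 'T_tool_cam': array([[-1.35370063e-03, -9.59442867e-01, -2.81899897e-01,
         8.01431175e+01],
       [ 9.99999084e-01, -1.30365785e-03, -3.65073430e-04,
         4.45944820e-01],
       [-1.72339156e-05, -2.81900133e-01,  9.59443753e-01,
        -1.92163900e+02],
       [ 0.00000000e+00,  0.00000000e+00,  0.00000000e+00,
         1.00000000e+00]])}
```

View pics/a_top.png

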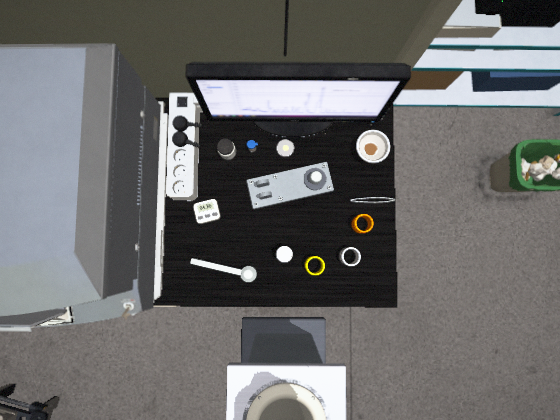

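View pics/a_scene.png

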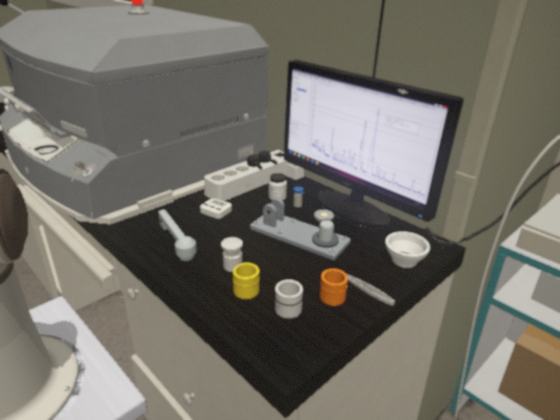

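The top view shows the die (pale ring, ~350,257), plunger (284,254), the yellow and orange look-alikes, the lever (head ~249,274, eye ~193,262), and the press (post ~316,178, fork ~262,190). The arm isn't where I expected it in either picture, so I'll check the projection.

```bash
cat > h.py <<'E'
import numpy as np,cv2
from scipy.spatial.transform import Rotation as R
def cam(im,st=None):
    """world->cam R,t"""
    if "rvec" in im: return cv2.Rodrigues(np.array(im["rvec"]))[0],np.array(im["tvec"])
    T=np.eye(4);T[:3,:3]=R.from_quat(st["tcp_rot"]).as_matrix();T[:3,3]=st["position"]
    C=np.linalg.inv(T@im["T_tool_cam"]);return C[:3,:3],C[:3,3]
def pix2z(im,uv,z,st=None):
    r,t=cam(im,st);p=cv2.undistortPoints(np.array([[uv]],float),im["mtx"],im["distortion"])[0,0]
    d=r.T@np.array([p[0],p[1],1]);c=-r.T@t;return c+d*(z-c[2])/d[2]
def proj(im,P,st=None):
    r,t=cam(im,st);return cv2.projectPoints(np.array(P,float).reshape(-1,3),cv2.Rodrigues(r)[0],t,im["mtx"],im["distortion"])[0][:,0]
E
python3 - <<'E'
from h import *;import pickle
d=pickle.load(open("a.pkl","rb"));t=d["top"];s=d["scene"]
print("tcp",proj(t,d["state"]["position"]),proj(s,d["state"]["position"]), "base",proj(t,[0,0,0]))
for n,uv,z in [("die",(350.5,257),50),("plunger",(284.5,254),60),("post",(316,178),60),("yellow",(315,266),50),("orange",(363,224),50),("head",(249,274),46),("eye",(193,262),40),("fork",(262,190),71),("machine",(140,50),0),("tw",(373,200),0),("timer",(207,211),20),("jar",(226,149),66),("monitor",(300,125),0),("strip",(183,150),40)]:
    p=pix2z(t,uv,z);print(n,p.round(0),proj(s,p).round(0))
x=cv2.hconcat([cv2.resize(t["color"][120:300,160:400],None,fx=3,fy=3,interpolation=cv2.INTER_CUBIC)]);cv2.imwrite("pics/b.png",x)
E
```

```text
tcp [[ 39.02527708 390.2052839 ]] [[-33.64300192 144.20905623]] base [[285.44653484 423.16734827]]
die [ 440. -168.   50.] [[288. 288.]]
plunger [447.   5.  60.] [[231. 243.]]
post [648. -77.  60.] [[325. 224.]]
yellow [416. -75.  50.] [[245. 270.]]
orange [ 527. -202.   50.] [[332. 276.]]
head [394.  98.  46.] [[185. 239.]]
eye [424. 247.  40.] [[161. 211.]]
fork [613.  65.  71.] [[270. 202.]]
machine [1032.  427.    0.] [[287. 144.]]
tw [ 597. -241.    0.] [[368. 290.]]
timer [562. 217.  20.] [[216. 204.]]
jar [724. 162.  66.] [[276. 177.]]
monitor [810. -38.   0.] [[353. 215.]]
strip [727. 283.  40.] [[247. 171.]]
```

View pics/b.png

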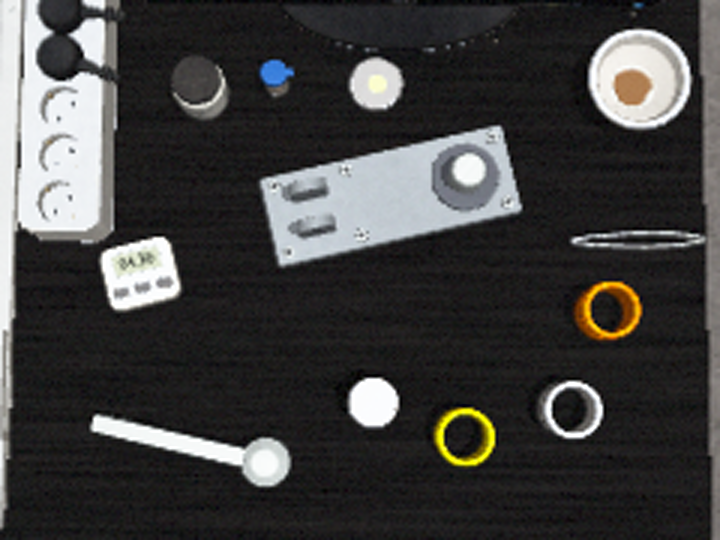

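The top view matches the scene view. The estimates are: die (440,-168), post (648,-77), fork (613,65), lever head (394,98). I'll swing towards the die and take close views with the wrist camera.

Request:
{"name": "send_rows", "arguments": {"increments": [{"claw": 1, "travel": [-2.3, -3.1, 0], "twist": 0.06}, {"claw": 1, "travel": [-4.6, -6.2, 0], "twist": 0.12}, {"claw": 1, "travel": [-7, -9.4, 0], "twist": 0.18}, {"claw": 1, "travel": [-9.3, -12.5, 0], "twist": 0.24}, {"claw": 1, "travel": [-11.6, -15.7, 0], "twist": 0.3}, {"claw": 1, "travel": [-14, -18.8, 0], "twist": 0.36}, {"claw": 1, "travel": [-16.3, -22, 0], "twist": 0.42}, {"claw": 1, "travel": [-18.6, -25.1, 0], "twist": 0.48}, {"claw": 1, "travel": [-21, -28.3, 0], "twist": 0.54}, {"claw": 1, "travel": [-23.3, -31.4, 0], "twist": 0.6}]}}

```text
time: 0.98
position: [289.8, 194.4, 192.9]
tcp_rot: [0.412, 0.911, 0.0, 0.0]
force: [0.3, 0.6, 0.3]
opening: 1.0
grip_force: 0.0
```

Request:
{"name": "send_rows", "arguments": {"increments": [{"claw": 1, "travel": [-3.7, -1.3, 0.3], "twist": 0}, {"claw": 1, "travel": [-7.4, -2.5, 0.6], "twist": 0}, {"claw": 1, "travel": [-11.1, -3.8, 1], "twist": 0}, {"claw": 1, "travel": [-14.8, -5, 1.5], "twist": 0}, {"claw": 1, "travel": [-18.5, -6.3, 2], "twist": 0}, {"claw": 1, "travel": [-22.2, -7.6, 2.5], "twist": 0}, {"claw": 1, "travel": [-26, -8.8, 3], "twist": 0}, {"claw": 1, "travel": [-29.7, -10, 3.5], "twist": 0}, {"claw": 1, "travel": [-33.4, -11.3, 4], "twist": 0}, {"claw": 1, "travel": [-37.1, -12.6, 4.3], "twist": 0}]}}

```text
time: 1.82
position: [441.0, -167.0, 149.0]
tcp_rot: [0.411, 0.912, 0.0, -0.001]
force: [1.2, 0.9, 0.6]
opening: 1.001
grip_force: 0.0
```

```bash
cat >> h.py <<'E'
def shot(name):
    from plant import telemetry,vision
    import pickle
    s=telemetry.get_state();im=vision.get_image("wrist")
    cv2.imwrite(f"pics/{name}.png",im["color"]);pickle.dump((s,im),open(name+".pkl","wb"))
    return s,im
def todo(s,target,yang=None):
    """travel cm and twist to bring measured TCP to world target, tool y at yang deg"""
    M=R.from_quat(s["tcp_rot"]).as_matrix()
    print("travel cm",(M.T@(np.array(target)-s["position"])/10).round(2),end=" ")
    a=np.degrees(np.arctan2(M[1,1],M[0,1]))
    if yang is not None:print("yang",a.round(2),"twist",np.radians((a-yang+90)%180-90).round(3))
def ring(im,st,xy,z,rad,n=180,span=12):
    """fit circle of radius rad at height z near xy: maximise mean radial gradient"""
    from scipy.optimize import minimize
    g=cv2.GaussianBlur(cv2.cvtColor(im["color"],cv2.COLOR_BGR2GRAY).astype(np.float32),(0,0),1)
    th=np.linspace(0,2*np.pi,n,endpoint=False);u=np.c_[np.cos(th),np.sin(th),0*th]
    def samp(c,r):
        p=proj(im,np.array([c[0],c[1],z])+r*u,st).astype(np.float32)
        return cv2.remap(g,p[:,0].copy(),p[:,1].copy(),cv2.INTER_LINEAR)[:,0]
    f=lambda c:-np.median(np.clip(samp(c,rad-1)-samp(c,rad+1),-60,60)) - np.mean(np.clip(samp(c,rad-1)-samp(c,rad+1),-60,60))
    best=min(((f((xy[0]+a,xy[1]+b)),xy[0]+a,xy[1]+b) for a in np.arange(-span,span+.1,1) for b in np.arange(-span,span+.1,1)))
    r=minimize(f,best[1:],method="Nelder-Mead",options=dict(initial_simplex=[best[1:],(best[1]+.7,best[2]),(best[1],best[2]+.7)]))
    return r.x,r.fun
E
python3 - <<'E'
from h import *
s,im=shot("c");print(s["position"],s["time"])
print(ring(im,s,(440,-168),50,25.5))
print(proj(im,[[440,-168,50],[440,-168,0]],s))
E
```

```text
[ 440.95593742 -167.04031322  149.02207915] 1.8167
(array([ 443., -168.]), np.float64(-120.0))
[[288.46970716 205.89143909]
 [288.70021023 192.42691253]]
```

View pics/c.png

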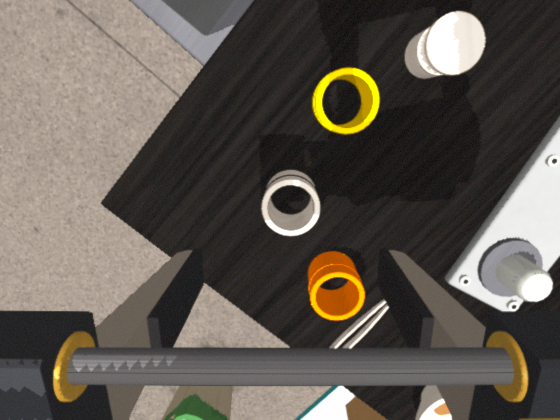

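The wrist view shows the die's top ring at about (291,205) px, between yellow (346,100) and orange (336,295). The post's top is at (532,286). The fit saturated, so I'll raise its clip.

```bash
sed -i 's/-60,60/-250,250/g' h.py
python3 - <<'E'
from h import *;import pickle
s,im=pickle.load(open("c.pkl","rb"))
c,f=ring(im,s,(440,-168),50,25.5);print(c,f,ring(im,s,(440,-168),50,25.2),pix2z(im,(291,205),50,s))
todo(s,[c[0],c[1],16],41)
d=pickle.load(open("a.pkl","rb"));print("top cam",ring(d["top"],None,(440,-168),50,25.5))
E
```

```text
[ 442.20139812 -168.23225056] -232.1474151611328 (array([ 442.47143513, -168.2027101 ]), np.float64(-240.00335693359375)) [ 441.0954899  -165.98848673   50.        ]
travel cm [-0.19  0.02 13.3 ] yang 41.44 twist 0.008
top cam (array([ 442.4466357 , -169.00993714]), np.float64(-99.40133666992188))
```

Request:
{"name": "send_rows", "arguments": {"increments": [{"claw": 1, "travel": [-0.2, 0, 1.5], "twist": 0}, {"claw": 1, "travel": [-0.2, 0, 3.5], "twist": 0}, {"claw": 1, "travel": [-0.2, 0, 5.5], "twist": 0}, {"claw": 1, "travel": [-0.2, 0, 7.5], "twist": 0}, {"claw": 1, "travel": [-0.2, 0, 9.5], "twist": 0}, {"claw": 1, "travel": [-0.2, 0, 11.3], "twist": 0}, {"claw": 1, "travel": [-0.2, 0, 12.5], "twist": 0}, {"claw": 1, "travel": [-0.2, 0, 13.2], "twist": 0}, {"claw": 1, "travel": [-0.2, 0, 13.3], "twist": 0}, {"claw": 0.7, "travel": [-0.2, 0, 13.3], "twist": 0}]}}

```text
time: 2.7
position: [442.3, -166.6, 17.0]
tcp_rot: [0.411, 0.912, 0.0, -0.0]
force: [-0.0, 0.2, 1.1]
opening: 0.949
grip_force: 0.0
```

Request:
{"name": "send_rows", "arguments": {"increments": [{"claw": 0.6, "travel": [0, 0, 0], "twist": 0}, {"claw": 0.4, "travel": [0, 0, 0], "twist": 0}, {"claw": 0.3, "travel": [0, 0, 0], "twist": 0}, {"claw": 0.2, "travel": [0, 0, 0], "twist": 0}, {"claw": 0.1, "travel": [0, 0, 0], "twist": 0}, {"claw": 0, "travel": [0, 0, 0], "twist": 0}, {"claw": 0, "travel": [0, 0, 0], "twist": 0}, {"claw": 0, "travel": [0, 0, 0], "twist": 0}, {"claw": 0, "travel": [0, 0, 0], "twist": 0}, {"claw": 0, "travel": [0, 0, 0], "twist": 0}]}}

```text
time: 3.53
position: [442.3, -167.2, 17.3]
tcp_rot: [0.411, 0.912, -0.0, -0.0]
force: [-3.7, -2.4, 5.6]
opening: 0.524
grip_force: 30.0
```

Request:
{"name": "send_rows", "arguments": {"increments": [{"claw": 0, "travel": [0, 0, -0.5], "twist": 0}, {"claw": 0, "travel": [0, 0, -1.5], "twist": 0}, {"claw": 0, "travel": [0, 0, -3], "twist": 0}, {"claw": 0, "travel": [0, 0, -4.5], "twist": 0}, {"claw": 0, "travel": [0, 0, -6], "twist": 0}, {"claw": 0, "travel": [0, 0, -7.5], "twist": 0}, {"claw": 0, "travel": [0, 0, -9], "twist": 0}, {"claw": 0, "travel": [0, 0, -10], "twist": 0}, {"claw": 0, "travel": [0, 0, -10.5], "twist": 0}, {"claw": 0, "travel": [0, 0, -10.5], "twist": 0}]}}

```text
time: 4.37
position: [443.0, -166.9, 122.9]
tcp_rot: [0.411, 0.912, 0.0, 0.001]
force: [1.4, -0.7, -5.9]
opening: 0.526
grip_force: 30.0
```

Run:
```python
from h import *;import pickle
from plant import telemetry
s,im=pickle.load(open("c.pkl","rb"));d=pickle.load(open("a.pkl","rb"));t=d["top"]
print("wrist px",pix2z(im,(533,286),60,s))
for r in(12.5,13,13.5): print(r,ring(t,None,(648,-77),60,r,span=6),ring(im,s,(648,-77),60,r,span=10))
print("collar-top",ring(t,None,(648,-77),22,31,span=6))
print("head",ring(t,None,(394,98),46,22,span=6))
s=telemetry.get_state();print(s["position"],s["force"])
todo(s,[600,-98,121.])
```

```text
wrist px [650.0937897  -77.68689716  60.        ]
12.5 (array([653.0830513, -76.8179184]), np.float64(-62.314414978027344)) (array([656.82297894, -75.80735315]), np.float64(-130.1428680419922))
13 (array([652.6499531 , -76.65142118]), np.float64(-65.36341857910156)) (array([655.99686525, -76.0006508 ]), np.float64(-148.8901824951172))
13.5 (array([652.95533332, -76.74500847]), np.float64(-67.28289794921875)) (array([655.3082619 , -76.26423277]), np.float64(-170.00344848632812))
collar-top (array([638.22197618, -79.42517399]), np.float64(-13.475183486938477))
head (array([395.22514668, 100.77680864]), np.float64(-85.6048812866211))
[ 442.95159627 -166.8501733   122.92346083] [ 1.3610618  -0.6859727  -5.93691021]
travel cm [-5.25 16.33  0.21]
```

Request:
{"name": "send_rows", "arguments": {"increments": [{"claw": 0, "travel": [-0.7, 1.4, 0], "twist": 0}, {"claw": 0, "travel": [-2, 3.8, 0], "twist": 0}, {"claw": 0, "travel": [-3.4, 6.6, 0], "twist": 0}, {"claw": 0, "travel": [-4.8, 9.4, 0], "twist": 0}, {"claw": 0, "travel": [-6.3, 12.3, 0], "twist": 0}, {"claw": 0, "travel": [-7.7, 15, 0], "twist": 0}, {"claw": 0, "travel": [-9.2, 17.8, 0], "twist": 0}, {"claw": 0, "travel": [-10.3, 20, 0], "twist": 0}, {"claw": 0, "travel": [-10.7, 20.8, 0], "twist": 0}, {"claw": 0, "travel": [-10.7, 20.8, 0], "twist": 0}]}}

```text
time: 5.2
position: [669.9, -107.8, 119.6]
tcp_rot: [0.41, 0.912, 0.0, -0.001]
force: [-0.2, -0.7, -4.5]
opening: 0.523
grip_force: 30.0
```

Run:
```python
from h import *
s,im=shot("d");print(s["position"],s["qvel"].round(3))
for r in(12.5,13,13.5): print(r,ring(im,s,(651,-77),60,r,span=8))
print("collar",ring(im,s,(651,-77),22,31,span=8))
print(proj(im,[[651,-77,60],[651,-77,22]],s))
```

```text
[ 669.91562818 -107.84687894  119.61364056] [-0.024 -0.046  0.061 -0.019  0.016 -0.012]
12.5 (array([653.31890852, -78.12498563]), np.float64(-82.54838562011719))
13 (array([653.85867843, -76.77542211]), np.float64(-99.24604034423828))
13.5 (array([654.01745828, -76.35817079]), np.float64(-112.80499267578125))
collar (array([644.47828961, -89.73386967]), np.float64(-28.80890464782715))
[[298.82108003 172.45750252]
 [297.74858505 164.3818598 ]]
```

View pics/d.png

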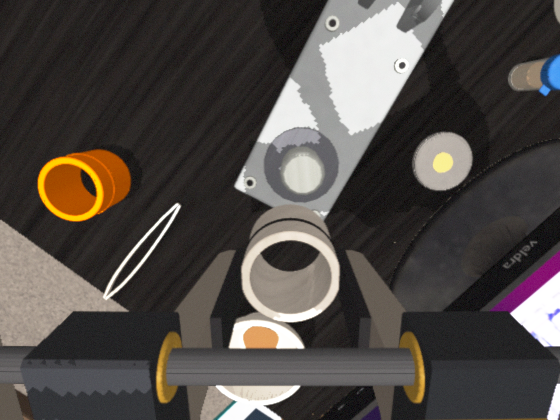

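The die is held in view, its top ring at about (290,278) px. The post's top disc is at about (302,173) and the collar at about (301,165). I'll fit these edges more carefully.

```bash
sed -i 's/span=12):/span=12,sg=1):/; s/samp(c,rad-1)-samp(c,rad+1)/sg*(samp(c,rad-1)-samp(c,rad+1))/g' h.py
python3 - <<'E'
from h import *;import pickle
s,im=pickle.load(open("d.pkl","rb"))
for z,r in((55,16.5),(56,16),(60,13.5),(60,14)): print(z,r,ring(im,s,(652,-77),z,r,span=5))
for r in (30.5,31,31.5): print("collar",r,ring(im,s,(652,-77),22,r,span=6,sg=-1))
for z,r in((152,25.5),(153,25.5),(152,25),(152,24.8)): print("die",z,r,ring(im,s,(669,-108),z,r,span=5))
g=im["color"].copy();th=np.linspace(0,6.28,100)
def dr(c,z,r,col):
    p=proj(im,np.c_[c[0]+r*np.cos(th),c[1]+r*np.sin(th),z+0*th],s)
    global B;cv2.polylines(B,[((p-[220,110])*2.6).astype(np.int32)],True,col,1)
B=cv2.resize(g[110:330,220:400],None,fx=2.6,fy=2.6,interpolation=cv2.INTER_CUBIC)
c=ring(im,s,(652,-77),55,16.5,span=5)[0];dr(c,55,16.5,(0,0,255));dr(c,60,13.5,(0,255,255));dr(c,22,31,(0,255,0))
c=ring(im,s,(669,-108),152.5,25.3,span=5)[0];dr(c,152.5,25.3,(255,0,0))
cv2.imwrite("pics/e.png",B)
E
```

```text
55 16.5 (array([652.52736914, -74.99666722]), np.float64(-68.23114776611328))
56 16 (array([652.88048723, -75.31203108]), np.float64(-78.33546447753906))
60 13.5 (array([654.01745828, -76.35817079]), np.float64(-112.80499267578125))
60 14 (array([653.75836313, -76.4780587 ]), np.float64(-114.82293701171875))
collar 30.5 (array([653.34336807, -75.84012106]), np.float64(-83.25460815429688))
collar 31 (array([653.27469224, -76.01170369]), np.float64(-87.1956787109375))
collar 31.5 (array([653.25856225, -75.68529405]), np.float64(-78.65519714355469))
die 152 25.5 (array([ 670.50575234, -108.26090688]), np.float64(-213.23184204101562))
die 153 25.5 (array([ 669.95525368, -107.70129633]), np.float64(-193.36358642578125))
die 152 25 (array([ 670.5080916 , -108.53290243]), np.float64(-267.95281982421875))
die 152 24.8 (array([ 670.72901798, -108.50734195]), np.float64(-279.6566162109375))
```

View pics/e.png

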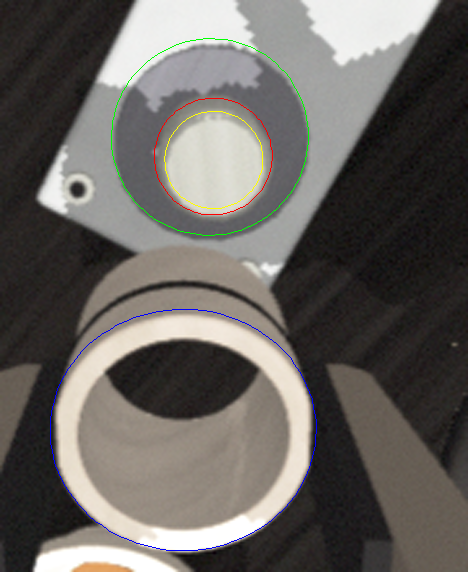

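Request:
{"name": "send_rows", "arguments": {"increments": [{"claw": 0, "travel": [0.7, 0.2, 0], "twist": 0}, {"claw": 0, "travel": [2, 0.5, 0], "twist": 0}, {"claw": 0, "travel": [3.2, 0.8, 0], "twist": 0}, {"claw": 0, "travel": [3.5, 0.9, 0], "twist": 0}, {"claw": 0, "travel": [3.5, 0.9, 0.5], "twist": 0}, {"claw": 0, "travel": [3.5, 0.9, 1.5], "twist": 0}, {"claw": 0, "travel": [3.5, 0.9, 2.5], "twist": 0}, {"claw": 0, "travel": [3.5, 0.9, 3.3], "twist": 0}, {"claw": 0, "travel": [3.5, 0.9, 3.6], "twist": 0}, {"claw": 0, "travel": [3.5, 0.9, 3.6], "twist": 0}]}}

```text
time: 6.08
position: [651.4, -76.9, 83.8]
tcp_rot: [0.411, 0.912, -0.0, -0.002]
force: [0.2, 0.9, -5.4]
opening: 0.525
grip_force: 30.0
```

Run:
```python
from h import *
s,im=shot("f");print(s["position"],s["force"],s["qvel"].round(3))
todo(s,[653,-75.8,39.3])
z=s["position"][2]+33
for r in (25,25.5): print("die",ring(im,s,s["position"][:2],z,r,span=5), ring(im,s,s["position"][:2],z-.5,r,span=5))
```

```text
[651.40980536 -76.93855878  83.76928738] [ 0.1798538   0.88380621 -5.41838181] [ 0.003 -0.017 -0.025  0.001  0.012  0.001]
travel cm [-0.03  0.2   4.45] die (array([651.92342386, -77.3148137 ]), np.float64(-288.510009765625)) (array([652.0955797 , -77.54666158]), np.float64(-291.65875244140625))
die (array([651.83485711, -77.19238862]), np.float64(-228.08358764648438)) (array([651.9977766 , -77.31302071]), np.float64(-239.51246643066406))
```

Request:
{"name": "send_rows", "arguments": {"increments": [{"claw": 0, "travel": [0, 0.1, 0], "twist": 0}, {"claw": 0, "travel": [0, 0.2, 0], "twist": 0}, {"claw": 0, "travel": [0, 0.2, 0.3], "twist": 0}, {"claw": 0, "travel": [0, 0.2, 0.6], "twist": 0}, {"claw": 0, "travel": [0, 0.2, 0.9], "twist": 0}, {"claw": 0, "travel": [0, 0.2, 1.2], "twist": 0}, {"claw": 0, "travel": [0, 0.2, 1.4], "twist": 0}, {"claw": 0, "travel": [0, 0.2, 1.5], "twist": 0}, {"claw": 0, "travel": [0, 0.2, 1.5], "twist": 0}, {"claw": 0, "travel": [0, 0.2, 1.5], "twist": 0}]}}

```text
time: 6.97
position: [654.2, -75.6, 71.0]
tcp_rot: [0.411, 0.912, 0.0, 0.0]
force: [-0.9, 0.3, -5.7]
opening: 0.53
grip_force: 30.0
```

Request:
{"name": "send_rows", "arguments": {"increments": [{"claw": 0, "travel": [0, -0.1, 0.2], "twist": 0}, {"claw": 0, "travel": [0, -0.1, 0.5], "twist": 0}, {"claw": 0, "travel": [0, -0.1, 0.8], "twist": 0}, {"claw": 0, "travel": [0, -0.1, 1.1], "twist": 0}, {"claw": 0, "travel": [0, -0.1, 1.4], "twist": 0}, {"claw": 0, "travel": [0, -0.1, 1.7], "twist": 0}, {"claw": 0, "travel": [0, -0.1, 2.0], "twist": 0}, {"claw": 0, "travel": [0, -0.1, 2.3], "twist": 0}, {"claw": 0, "travel": [0, -0.1, 2.5], "twist": 0}, {"claw": 0, "travel": [0, -0.1, 2.5], "twist": 0}]}}

```text
time: 7.8
position: [652.9, -76.1, 45.3]
tcp_rot: [0.411, 0.912, -0.0, -0.001]
force: [-0.3, 0.5, -5.7]
opening: 0.523
grip_force: 30.0
```

No lateral force, so the bore is around the post. Next I'll lower the last ~6 mm until contact.

Request:
{"name": "send_rows", "arguments": {"increments": [{"claw": 0, "travel": [0, 0, 0.1], "twist": 0}, {"claw": 0, "travel": [0, 0, 0.2], "twist": 0}, {"claw": 0, "travel": [0, 0, 0.3], "twist": 0}, {"claw": 0, "travel": [0, 0, 0.4], "twist": 0}, {"claw": 0, "travel": [0, 0, 0.45], "twist": 0}, {"claw": 0, "travel": [0, 0, 0.5], "twist": 0}, {"claw": 0, "travel": [0, 0, 0.55], "twist": 0}, {"claw": 0, "travel": [0, 0, 0.6], "twist": 0}, {"claw": 0, "travel": [0, 0, 0.6], "twist": 0}, {"claw": 0, "travel": [0, 0, 0.6], "twist": 0}]}}

```text
time: 8.63
position: [653.4, -76.3, 40.0]
tcp_rot: [0.411, 0.912, -0.0, -0.0]
force: [0.4, -0.0, -5.6]
opening: 0.522
grip_force: 30.0
```

Request:
{"name": "send_rows", "arguments": {"increments": [{"claw": 0, "travel": [0, 0, 0.03], "twist": 0}, {"claw": 0, "travel": [0, 0, 0.06], "twist": 0}, {"claw": 0, "travel": [0, 0, 0.09], "twist": 0}, {"claw": 0, "travel": [0, 0, 0.12], "twist": 0}, {"claw": 0, "travel": [0, 0, 0.15], "twist": 0}, {"claw": 0, "travel": [0, 0, 0.15], "twist": 0}, {"claw": 0, "travel": [0, 0, 0.15], "twist": 0}, {"claw": 0, "travel": [0, 0, 0.15], "twist": 0}, {"claw": 0, "travel": [0, 0, 0.15], "twist": 0}, {"claw": 0, "travel": [0, 0, 0.15], "twist": 0}]}}

```text
time: 9.47
position: [653.7, -76.4, 39.4]
tcp_rot: [0.411, 0.912, -0.0, 0.0]
force: [-3.9, 0.6, 5.0]
opening: 0.526
grip_force: 30.0
```

Contact: the vertical force went from -5.6 to +5.0 N at the expected height. Releasing.

Request:
{"name": "send_rows", "arguments": {"increments": [{"claw": 0.55, "travel": [0, 0, 0], "twist": 0}, {"claw": 0.6, "travel": [0, 0, 0], "twist": 0}, {"claw": 0.65, "travel": [0, 0, 0], "twist": 0}, {"claw": 0.7, "travel": [0, 0, 0], "twist": 0}, {"claw": 0.8, "travel": [0, 0, 0], "twist": 0}, {"claw": 0.9, "travel": [0, 0, 0], "twist": 0}, {"claw": 1, "travel": [0, 0, 0], "twist": 0}, {"claw": 1, "travel": [0, 0, 0], "twist": 0}, {"claw": 1, "travel": [0, 0, 0], "twist": 0}, {"claw": 1, "travel": [0, 0, 0], "twist": 0}]}}

```text
time: 10.3
position: [653.4, -76.3, 38.5]
tcp_rot: [0.411, 0.912, 0.0, 0.0]
force: [-0.1, -1.2, -0.1]
opening: 1.001
grip_force: 0.0
```

Request:
{"name": "send_rows", "arguments": {"increments": [{"claw": 1, "travel": [0, 0, -1], "twist": 0}, {"claw": 1, "travel": [0, 0, -2.5], "twist": 0}, {"claw": 1, "travel": [0, 0, -4.5], "twist": 0}, {"claw": 1, "travel": [0, 0, -6.5], "twist": 0}, {"claw": 1, "travel": [0, 0, -8.5], "twist": 0}, {"claw": 1, "travel": [0, 0, -10.5], "twist": 0}, {"claw": 1, "travel": [0, 0, -12.5], "twist": 0}, {"claw": 1, "travel": [0, 0, -14], "twist": 0}, {"claw": 1, "travel": [0, 0, -15], "twist": 0}, {"claw": 1, "travel": [0, 0, -15], "twist": 0}]}}

```text
time: 11.13
position: [655.0, -76.7, 192.2]
tcp_rot: [0.411, 0.912, 0.0, 0.003]
force: [0.5, -0.4, 0.3]
opening: 1.0
grip_force: 0.0
```

Run:
```python
from h import *;from plant import vision
s,im=shot("g");print(s["position"],s["force"],s["opening"])
t=vision.get_image("top");sc=vision.get_image("scene")
print("die wrist",ring(im,s,(653,-76),72,25,span=5))
print(proj(im,[[653.5,-76,72],[618,62,71]],s))
A=cv2.resize(im["color"],(546,410))
B=cv2.resize(sc["color"][180:270,230:370],(280,180),interpolation=cv2.INTER_CUBIC)
cv2.imwrite("pics/g2.png",np.hstack([A,np.vstack([B,np.zeros((230,280,3),np.uint8)])])[:, :800])
```

```text
[654.99794107 -76.73605915 192.18555506] [ 0.51802891 -0.37011767  0.26375317] 1.0003666156661024
die wrist (array([653.96283387, -77.35429636]), np.float64(-101.90852355957031))
[[288.96148289 197.18733039]
 [368.52742942  45.10215978]]
```

View pics/g2.png

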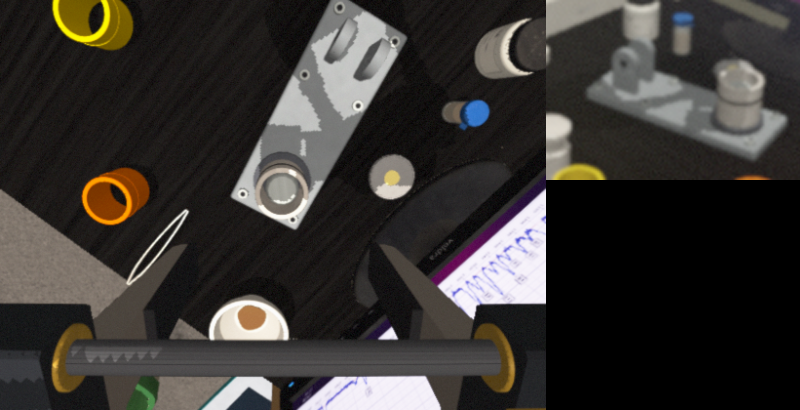

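The die sits upright on the collar (ring ≈ (285,193) px in the composite). The plate's right-hand edge runs (296,229)→(407,40), and the fork cheeks are near (342,38) and (375,60). Next I'll get the press yaw and the lever pose.

```bash
python3 - <<'E'
from h import *;import pickle
s,im=pickle.load(open("g.pkl","rb"));k=560/546
g=cv2.cvtColor(im["color"],cv2.COLOR_BGR2GRAY)
def edge(a,b,z,n=40):
    """subpixel strongest gradient across line a-b -> world line angle"""
    a=np.array(a,float);b=np.array(b,float);d=(b-a)/np.linalg.norm(b-a);nn=np.array([-d[1],d[0]]);P=[]
    gb=cv2.GaussianBlur(g,(0,0),1).astype(np.float32);o=np.arange(-7,7.1,.25)
    for f in np.linspace(.08,.92,n):
        q=(a+f*(b-a)+o[:,None]*nn).astype(np.float32)
        v=cv2.remap(gb,q[:,0].copy(),q[:,1].copy(),cv2.INTER_LINEAR)[:,0];i=np.argmax(abs(np.gradient(v)));P.append(pix2z(im,q[i],z,s)[:2])
    P=np.array(P,np.float32);l=cv2.fitLine(P,cv2.DIST_HUBER,0,.01,.01).ravel();return np.degrees(np.arctan2(l[1],l[0])),l[2:]
for a,b in(((296,229),(407,40)),((232,197),(333,4))): print(edge(np.array(a)*k,np.array(b)*k,14))
print([pix2z(im,np.array(p)*k,14,s).round(1) for p in((296,229),(407,40),(232,197))])
E
python3 - <<'E'
import sys;sys.path.insert(0,'.')
from h import *;import pickle
t=pickle.load(open("a.pkl","rb"))["top"]
g=cv2.cvtColor(t["color"],cv2.COLOR_BGR2GRAY)
# lever: bright pixels in its box
m=(g>150).astype(np.uint8);n,l,st,c=cv2.connectedComponentsWithStats(m);i=l[272,250];print(st[i],c[i])
ys,xs=np.where(l==i);P=np.array([pix2z(t,(x,y),40)[:2] for x,y in zip(xs,ys)],np.float32)
h=np.array([394.5,99]);A=P[np.hypot(*(P-h).T)>40]
L=cv2.fitLine(A,cv2.DIST_HUBER,0,.01,.01).ravel();print(L,np.degrees(np.arctan2(L[1],L[0])),(P-h)@L[:2]@np.ones(1) if 0 else ((P-h)@L[:2]).min(),((P-h)@L[:2]).max())
E
```

```text
(np.float32(-76.75484), array([676.82166  ,   6.3319764], dtype=float32))
(np.float32(-76.826416), array([597.32367, -19.36011], dtype=float32))
[array([ 703.9, -108.8,   14. ]), array([653.6, 110.1,  14. ]), array([ 625.6, -127.5,   14. ])]
[190 258  67  24 495] [228.65858586 269.22626263]
[2.1495759e-01 9.7662336e-01 4.1544501e+02 1.9614200e+02] 77.58695 -17.9188994377746 159.13918127858324
```

Press yaw is 13.2°, and the plate's centreline passes through the measured post. The lever runs at ~77.6°. Moving over its balance point.

Request:
{"name": "send_rows", "arguments": {"increments": [{"claw": 1, "travel": [3.4, -0.4, 0], "twist": 0.1}, {"claw": 1, "travel": [7, -0.9, 0.3], "twist": 0.2}, {"claw": 1, "travel": [10.8, -1.3, 0.8], "twist": 0.3}, {"claw": 1, "travel": [14.6, -1.8, 1.3], "twist": 0.4}, {"claw": 1, "travel": [18.4, -2.3, 1.9], "twist": 0.5}, {"claw": 1, "travel": [22.2, -2.7, 2.5], "twist": 0.6}, {"claw": 1, "travel": [26, -3.2, 3.1], "twist": 0.7}, {"claw": 1, "travel": [29.6, -3.7, 3.6], "twist": 0.8}, {"claw": 1, "travel": [32, -4, 4], "twist": 0.9}, {"claw": 1, "travel": [33.1, -4.1, 4.2], "twist": 0.94}]}}

```text
time: 12.12
position: [399.4, 146.2, 144.2]
tcp_rot: [0.78, 0.626, -0.002, -0.002]
force: [0.5, -0.2, -0.2]
opening: 0.995
grip_force: 0.0
```

Run:
```python
from h import *
s,im=shot("i");print(s["position"],s["qvel"].round(3))
print("head",[ring(im,s,(395,100),46,r,span=8) for r in(21.5,22)])
print(proj(im,[[395,100,46],[404.8,144,40],[425.7,239.7,40]],s))
todo(s,[404.8,144,12],-12.4)
```

```text
[399.41475316 146.19059896 144.15488562] [ 0.199 -0.127  0.137 -0.017 -0.043  0.608]
head [(array([395.61477156, 107.38753053]), np.float64(-171.4704132080078)), (array([395.74870687, 107.67704718]), np.float64(-145.38983154296875))]
[[297.68301192 255.87196247]
 [297.86288475 204.93179311]
 [298.02867424  85.18868408]]
travel cm [-0.09  0.64 13.21] yang -12.51 twist -0.002
```

View pics/i.png

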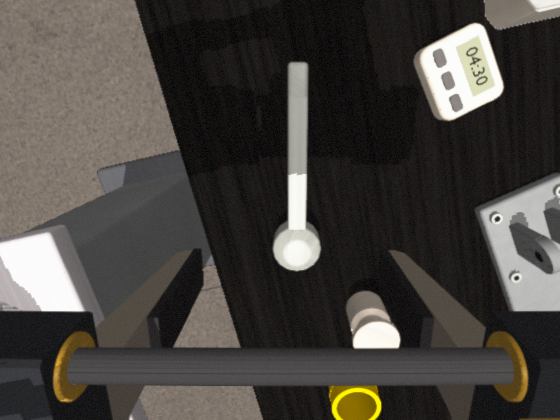

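The wrist view shows the lever head at about (297,245) px and the arm's far end at (298,63), aligned with the image column. The arm was still moving, so I'll re-shoot and measure both ends.

Run:
```python
from h import *
from plant import vision
for _ in range(6): vision.get_image("wrist")
s,im=shot("j");print(s["position"],s["qvel"].round(3))
g=cv2.cvtColor(im["color"],cv2.COLOR_BGR2GRAY)
x0=298
b=cv2.GaussianBlur(g,(0,0),.8).astype(int)
# arm edges per row, column profile for ends
for y in list(range(80,215,22))+list(range(215,276,5)):
    r=b[y,240:360];w=np.where(r>85)[0];print(y,(w.min()+240,w.max()+240) if len(w) else None,end="; ")
col=b[:,295:302].mean(1);print("\ncol",[(y,int(col[y])) for y in list(range(55,75,2))+list(range(255,285,2))])
```

```text
[404.16286582 143.8676007  146.50131338] [-0.001 -0.001 -0.001  0.002  0.001  0.004]
80 (np.int64(281), np.int64(300)); 102 (np.int64(281), np.int64(300)); 124 (np.int64(281), np.int64(300)); 146 (np.int64(281), np.int64(299)); 168 (np.int64(281), np.int64(299)); 190 (np.int64(281), np.int64(300)); 212 (np.int64(281), np.int64(299)); 215 (np.int64(281), np.int64(299)); 220 (np.int64(280), np.int64(300)); 225 (np.int64(274), np.int64(306)); 230 (np.int64(271), np.int64(309)); 235 (np.int64(269), np.int64(311)); 240 (np.int64(267), np.int64(313)); 245 (np.int64(266), np.int64(314)); 250 (np.int64(267), np.int64(313)); 255 (np.int64(268), np.int64(312)); 260 (np.int64(272), np.int64(308)); 265 (np.int64(278), np.int64(302)); 270 None; 275 None; 
col [(55, 18), (57, 17), (59, 24), (61, 81), (63, 130), (65, 142), (67, 142), (69, 139), (71, 139), (73, 139), (255, 242), (257, 239), (259, 233), (261, 220), (263, 208), (265, 189), (267, 101), (269, 28), (271, 24), (273, 24), (275, 24), (277, 25), (279, 25), (281, 25), (283, 25)]
```

Run:
```python
from h import *;import pickle
s,im=pickle.load(open("j.pkl","rb"))
M=R.from_quat(s["tcp_rot"]).as_matrix();o=s["position"]
f=lambda uv,z:(M.T@(pix2z(im,uv,z,s)-o))[:2].round(1)
print("yang",np.degrees(np.arctan2(M[1,1],M[0,1])),"cam xy",(M.T@(-cam(im,s)[0].T@cam(im,s)[1]-o)).round(1))
for z in(0,40): print("eye end",z,f((290.5,61.5),z))
for z in(12,20,30,36,40,46): print(z,"near edge",f((290.3,267.3),z),"L,R",f((266,245),z),f((314,245),z))
print("arm",f((281,150),40),f((300,150),40),f((281,80),40),f((300,80),40))
```

```text
yang -12.404869346335323 cam xy [  80.2   -0.4 -192.2]
eye end 0 [119.4   0. ]
eye end 40 [114.8  -0. ]
12 near edge [-74.2  -0.4] L,R [-50.1 -24.3] [-50.2  23. ]
20 near edge [-70.4  -0.4] L,R [-46.9 -23.7] [-47.   22.4]
30 near edge [-65.7  -0.4] L,R [-43. -23.] [-43.   21.7]
36 near edge [-62.9  -0.4] L,R [-40.6 -22.6] [-40.6  21.3]
40 near edge [-61.   -0.4] L,R [-39.  -22.3] [-39.  21.]
46 near edge [-58.1  -0.4] L,R [-36.6 -21.8] [-36.6  20.6]
arm [46. -8.] [46.   7.8] [101.1  -7.6] [101.1   7.5]
```

Balance point is ~2.5 mm ahead in tool x and aligned laterally. Descending to grip.

Request:
{"name": "send_rows", "arguments": {"increments": [{"claw": 1, "travel": [0.1, 0, 1], "twist": 0}, {"claw": 1, "travel": [0.2, 0, 3], "twist": 0}, {"claw": 1, "travel": [0.2, 0, 5], "twist": 0}, {"claw": 1, "travel": [0.2, 0, 7], "twist": 0}, {"claw": 1, "travel": [0.2, 0, 9], "twist": 0}, {"claw": 1, "travel": [0.2, 0, 11], "twist": 0}, {"claw": 1, "travel": [0.2, 0, 12.4], "twist": 0}, {"claw": 1, "travel": [0.2, 0, 13.2], "twist": 0}, {"claw": 1, "travel": [0.2, 0, 13.4], "twist": 0}, {"claw": 1, "travel": [0.2, 0, 13.4], "twist": 0}]}}

```text
time: 13.35
position: [403.6, 146.3, 12.0]
tcp_rot: [0.779, 0.627, -0.0, -0.0]
force: [1.0, 0.3, -0.2]
opening: 0.996
grip_force: 0.0
```

Request:
{"name": "send_rows", "arguments": {"increments": [{"claw": 0.6, "travel": [0, 0, 0], "twist": 0}, {"claw": 0.4, "travel": [0, 0, 0], "twist": 0}, {"claw": 0.3, "travel": [0, 0, 0], "twist": 0}, {"claw": 0.25, "travel": [0, 0, 0], "twist": 0}, {"claw": 0.2, "travel": [0, 0, 0], "twist": 0}, {"claw": 0.15, "travel": [0, 0, 0], "twist": 0}, {"claw": 0.1, "travel": [0, 0, 0], "twist": 0}, {"claw": 0, "travel": [0, 0, 0], "twist": 0}, {"claw": 0, "travel": [0, 0, 0], "twist": 0}, {"claw": 0, "travel": [0, 0, 0], "twist": 0}]}}

```text
time: 14.18
position: [403.8, 146.5, 12.5]
tcp_rot: [0.779, 0.627, -0.0, -0.0]
force: [-0.1, -0.4, 0.3]
opening: 0.296
grip_force: 0.0
```

Request:
{"name": "send_rows", "arguments": {"increments": [{"claw": 0, "travel": [0, 0, -0.3], "twist": 0}, {"claw": 0, "travel": [0, 0, -1], "twist": 0}, {"claw": 0, "travel": [0, 0, -2.2], "twist": 0}, {"claw": 0, "travel": [0, 0, -3.6], "twist": 0}, {"claw": 0, "travel": [0, 0, -5.2], "twist": 0}, {"claw": 0, "travel": [0, 0, -7], "twist": 0}, {"claw": 0, "travel": [0, 0, -8.8], "twist": 0}, {"claw": 0, "travel": [0, 0, -10.4], "twist": 0}, {"claw": 0, "travel": [0, 0, -11.5], "twist": 0}, {"claw": 0, "travel": [0, 0, -12], "twist": 0}]}}

```text
time: 15.02
position: [405.0, 146.6, 134.7]
tcp_rot: [0.779, 0.627, 0.001, 0.001]
force: [0.7, 0.5, -0.0]
opening: 0.005
grip_force: 0.0
```

Run:
```python
from h import *
from plant import vision
for _ in range(4): vision.get_image("wrist")
s,im=shot("k");print(s["position"],s["force"],s["ft_torque"],s["opening"],s["grip_force"])
M=R.from_quat(s["tcp_rot"]).as_matrix()
b=cv2.GaussianBlur(cv2.cvtColor(im["color"],cv2.COLOR_BGR2GRAY),(0,0),.8).astype(int)
for y in range(40,300,20):
    w=np.where(b[y,240:340]>85)[0];print(y,(w.min()+240,w.max()+240) if len(w) else None,end="; ")
pp=np.array([-.2284,.9736]);h=np.array([653.5,-76.2])
todo(s,[*(h+pp*43),125.],13.2)
```

```text
[403.28157761 146.42051803 131.73726251] [-0.26855187  0.15496891 -0.45797782] [-0.10162108  0.04376871  0.02117328] 0.0013300248840026475 0.0
40 None; 60 None; 80 (np.int64(283), np.int64(302)); 100 (np.int64(283), np.int64(302)); 120 (np.int64(283), np.int64(302)); 140 (np.int64(283), np.int64(302)); 160 (np.int64(283), np.int64(302)); 180 (np.int64(283), np.int64(302)); 200 (np.int64(283), np.int64(302)); 220 (np.int64(283), np.int64(301)); 240 (np.int64(272), np.int64(312)); 260 (np.int64(289), np.int64(291)); 280 None; travel cm [-12.5   27.36   0.64] yang -12.38 twist -0.446
```

View pics/k.png

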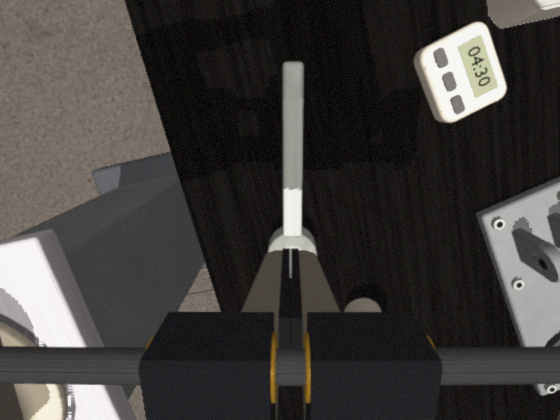

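The fingers needed more time: they were still closing when I lifted, so they came up empty and shut. The lever is still lying in place (arm columns 283–302, far end at row ~62). I'll reopen, check and repeat.

Request:
{"name": "send_rows", "arguments": {"increments": [{"claw": 1, "travel": [0, 0, 0], "twist": 0}, {"claw": 1, "travel": [0, 0, 0], "twist": 0}, {"claw": 1, "travel": [0, 0, 0], "twist": 0}, {"claw": 1, "travel": [0, 0, 0], "twist": 0}, {"claw": 1, "travel": [0, 0, 0], "twist": 0}, {"claw": 1, "travel": [0, 0, 0], "twist": 0}, {"claw": 1, "travel": [0, 0, 0], "twist": 0}, {"claw": 1, "travel": [0, 0, 0], "twist": 0}, {"claw": 1, "travel": [0, 0, 0], "twist": 0}, {"claw": 1, "travel": [0, 0, 0], "twist": 0}]}}

```text
time: 16.1
position: [403.9, 146.5, 132.5]
tcp_rot: [0.779, 0.627, 0.0, 0.0]
force: [0.4, -0.5, 0.1]
opening: 0.705
grip_force: 0.0
```

Run:
```python
from h import *
s,im=shot("l");print(s["position"],s["opening"],s["qvel"].round(3))
M=R.from_quat(s["tcp_rot"]).as_matrix();o=s["position"]
f=lambda uv,z:(M.T@(pix2z(im,uv,z,s)-o))[:2].round(1)
b=cv2.GaussianBlur(cv2.cvtColor(im["color"],cv2.COLOR_BGR2GRAY),(0,0),.8).astype(int)
for y in (80,110,140,170,200):
    w=np.where(b[y,240:340]>85)[0]+240;print(y,w.min(),w.max(),f(((w.min()+w.max())/2,y),40))
c=b[:,288:296].mean(1);e=np.where(c[40:100]>80)[0][0]+40;n=np.where(c[:300]>100)[0][-1];print(e,n,f((292,e-.3),40),f((292,n+.5),34))
```

```text
[403.87185207 146.48424224 132.53403672] 0.7049766836182152 [-0.    -0.001  0.001  0.001  0.001 -0.   ]
80 282 302 [100.1   1.1]
110 282 302 [78.3  1.1]
140 282 301 [55.4  0.7]
170 282 301 [31.5  0.7]
200 281 301 [6.5 0.3]
62 277 [113.    1.1] [-67.3   1.1]
```

Request:
{"name": "send_rows", "arguments": {"increments": [{"claw": 0.7, "travel": [0, 0, 1], "twist": 0}, {"claw": 0.7, "travel": [0, 0, 3], "twist": 0}, {"claw": 0.7, "travel": [0, 0, 5], "twist": 0}, {"claw": 0.7, "travel": [0, 0, 7], "twist": 0}, {"claw": 0.7, "travel": [0, 0, 9], "twist": 0}, {"claw": 0.7, "travel": [0, 0, 10.7], "twist": 0}, {"claw": 0.6, "travel": [0, 0, 11.7], "twist": 0}, {"claw": 0.4, "travel": [0, 0, 12], "twist": 0}, {"claw": 0.2, "travel": [0, 0, 12], "twist": 0}, {"claw": 0, "travel": [0, 0, 12], "twist": 0}]}}

```text
time: 16.98
position: [404.5, 146.5, 13.1]
tcp_rot: [0.779, 0.627, 0.0, 0.0]
force: [1.2, 0.3, -0.4]
opening: 0.431
grip_force: 0.0
```

Request:
{"name": "send_rows", "arguments": {"increments": [{"claw": 0, "travel": [0, 0, 0], "twist": 0}, {"claw": 0, "travel": [0, 0, 0], "twist": 0}, {"claw": 0, "travel": [0, 0, 0], "twist": 0}, {"claw": 0, "travel": [0, 0, 0], "twist": 0}, {"claw": 0, "travel": [0, 0, 0], "twist": 0}, {"claw": 0, "travel": [0, 0, 0], "twist": 0}, {"claw": 0, "travel": [0, 0, 0], "twist": 0}, {"claw": 0, "travel": [0, 0, 0], "twist": 0}, {"claw": 0, "travel": [0, 0, 0], "twist": 0}, {"claw": 0, "travel": [0, 0, 0], "twist": 0}]}}

```text
time: 17.82
position: [404.7, 146.5, 13.1]
tcp_rot: [0.779, 0.627, 0.001, 0.0]
force: [1.5, -0.5, 5.8]
opening: 0.165
grip_force: 30.0
```

Gripped at 30 N with opening 0.165 (≈15 mm). Lifting.

Request:
{"name": "send_rows", "arguments": {"increments": [{"claw": 0, "travel": [0, 0, -0.3], "twist": 0}, {"claw": 0, "travel": [0, 0, -1], "twist": 0}, {"claw": 0, "travel": [0, 0, -2.2], "twist": 0}, {"claw": 0, "travel": [0, 0, -3.6], "twist": 0}, {"claw": 0, "travel": [0, 0, -5.2], "twist": 0}, {"claw": 0, "travel": [0, 0, -7], "twist": 0}, {"claw": 0, "travel": [0, 0, -8.8], "twist": 0}, {"claw": 0, "travel": [0, 0, -10.4], "twist": 0}, {"claw": 0, "travel": [0, 0, -11.6], "twist": 0}, {"claw": 0, "travel": [0, 0, -12.2], "twist": 0}]}}

```text
time: 18.65
position: [403.7, 146.6, 135.5]
tcp_rot: [0.779, 0.627, 0.0, 0.0]
force: [-0.1, 0.3, -4.1]
opening: 0.169
grip_force: 30.0
```

Run:
```python
from h import *
from plant import vision
for _ in range(3): vision.get_image("wrist")
s,im=shot("m");print(s["position"],s["force"],s["ft_torque"],s["opening"],s["grip_force"])
M=R.from_quat(s["tcp_rot"]).as_matrix();o=s["position"];dz=o[2]-13.1
f=lambda uv,z:(M.T@(pix2z(im,uv,z,s)-o))[:2].round(1)
b=cv2.GaussianBlur(cv2.cvtColor(im["color"],cv2.COLOR_BGR2GRAY),(0,0),.8).astype(int)
for y in (60,80,110,140,170,200):
    w=np.where(b[y,240:340]>85)[0]+240
    if len(w): print(y,w.min(),w.max(),f(((w.min()+w.max())/2,y),40+dz),"width",f((w.max(),y),40+dz)[1]-f((w.min(),y),40+dz)[1])
c=b[:,286:295].mean(1);e=np.where(c[:150]>80)[0][0];print(e,f((290,e-.3),40+dz))
pp=np.array([-.2284,.9736]);h=np.array([653.5,-76.2])
todo(s,[*(h+pp*45.),130.],13.2)
```

```text
[403.19852026 146.47367034 133.93192873] [ 0.51120883 -0.5241054  -3.78308855] [-0.04560401  0.03102828 -0.00505978] 0.16822742349589834 29.990775883197784
60 273 307 [100.   -0.4] width 14.7
80 274 307 [91.8 -0.2] width 14.5
110 274 307 [79.1 -0.2] width 14.8
140 274 307 [65.8 -0.2] width 15.2
170 274 306 [52.  -0.5] width 15.1
200 275 306 [37.4 -0.2] width 14.9
28 [112.7  -0.4]
travel cm [-12.33  27.28   0.37] yang -12.37 twist -0.446
```

View pics/m.png

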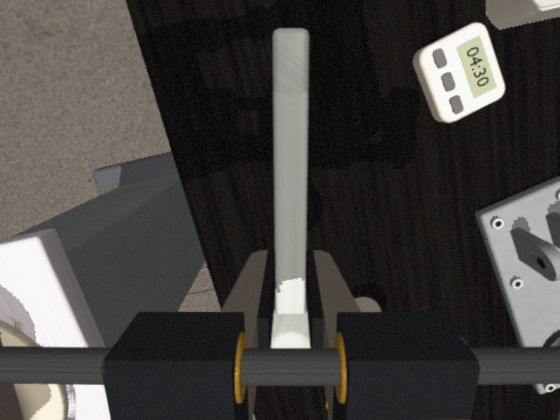

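The lever hangs level in the pads (arm columns 274–307, far end at row 28). Its head is 45.3 mm behind the grasp in tool x. Carrying it to the press in two gentle calls.

Request:
{"name": "send_rows", "arguments": {"increments": [{"claw": 0, "travel": [-0.2, 0.5, 0], "twist": 0}, {"claw": 0, "travel": [-0.6, 1.4, 0], "twist": 0}, {"claw": 0, "travel": [-1.2, 2.7, 0], "twist": 0}, {"claw": 0, "travel": [-1.9, 4.2, 0], "twist": 0}, {"claw": 0, "travel": [-2.6, 5.8, 0], "twist": 0}, {"claw": 0, "travel": [-3.3, 7.4, 0], "twist": 0}, {"claw": 0, "travel": [-4, 9, 0], "twist": 0}, {"claw": 0, "travel": [-4.7, 10.6, 0], "twist": 0}, {"claw": 0, "travel": [-5.4, 12.1, 0], "twist": 0}, {"claw": 0, "travel": [-6.1, 13.6, 0], "twist": 0}]}}

```text
time: 19.68
position: [525.0, 55.9, 133.8]
tcp_rot: [0.779, 0.626, -0.0, -0.0]
force: [0.1, 0.5, -3.2]
opening: 0.17
grip_force: 30.0
```

Request:
{"name": "send_rows", "arguments": {"increments": [{"claw": 0, "travel": [-0.7, 1.6, 0], "twist": -0.03}, {"claw": 0, "travel": [-1.4, 3.2, 0], "twist": -0.09}, {"claw": 0, "travel": [-2.2, 4.8, 0], "twist": -0.15}, {"claw": 0, "travel": [-2.9, 6.4, 0], "twist": -0.21}, {"claw": 0, "travel": [-3.6, 8, 0], "twist": -0.27}, {"claw": 0, "travel": [-4.3, 9.6, 0], "twist": -0.33}, {"claw": 0, "travel": [-5, 11.1, 0], "twist": -0.38}, {"claw": 0, "travel": [-5.6, 12.5, 0], "twist": -0.42}, {"claw": 0, "travel": [-6, 13.3, 0], "twist": -0.44}, {"claw": 0, "travel": [-6.2, 13.7, 0], "twist": -0.446}]}}

```text
time: 20.52
position: [645.4, -34.6, 133.3]
tcp_rot: [0.622, 0.783, -0.0, -0.0]
force: [0.0, 0.2, -3.6]
opening: 0.164
grip_force: 30.0
```

```bash
cat > chk.py <<'E'
from h import *
from plant import vision
for _ in range(6): vision.get_image("wrist")
import sys
s,im=shot(sys.argv[1]);print(s["position"],s["force"],s["opening"],s["grip_force"],s["time"],abs(s["qvel"]).max())
M=R.from_quat(s["tcp_rot"]).as_matrix();o=s["position"];zt=o[2]+27
f=lambda uv,z:(M.T@(pix2z(im,uv,z,s)-o))[:2].round(1)
b=cv2.GaussianBlur(cv2.cvtColor(im["color"],cv2.COLOR_BGR2GRAY),(0,0),.8).astype(int)
for y in (60,110,160): print(y,b[y,255:330:5])
c=b[:,286:295].mean(1);print("col",c[15:45:2].astype(int))
pp=np.array([-.2284,.9736]);h=np.array([653.5,-76.2])
print("head est",(o+M@[-45.3,-.3,0]).round(1),"eye",(o+M@[97.7,-.3,0]).round(1),"fork",(h+143*pp).round(1))
todo(s,[*(h+pp*45.3),123.],13.2)
E
python3 chk.py n
```

```text
[643.73632457 -31.89027765 134.24713659] [ 0.26817306  0.15787669 -3.65021966] 0.1663697523000866 29.990881383419037 20.8167 0.008772612820827464
60 [195 125 117 111 200 237 241 239 242 240 211  97  93  97 127]
110 [117 119 118 117 214 240 243 242 241 242 226 121 119 120 121]
160 [115 113 133 184 128 154 160 159 159 162 147 116 119 119 119]
col [ 24  24  24  23  24  25  64 176 215 231 237 238 239 240 240]
head est [653.8 -76.1 134.2] eye [621.2  63.2 134.3] fork [620.8  63. ]
travel cm [-0.01 -0.06  1.12] yang 13.18 twist -0.0
```

Request:
{"name": "send_rows", "arguments": {"increments": [{"claw": 0, "travel": [0, 0, 0.2], "twist": 0}, {"claw": 0, "travel": [0, 0, 0.4], "twist": 0}, {"claw": 0, "travel": [0, 0, 0.6], "twist": 0}, {"claw": 0, "travel": [0, 0, 0.8], "twist": 0}, {"claw": 0, "travel": [0, 0, 1], "twist": 0}, {"claw": 0, "travel": [0, 0, 1], "twist": 0}, {"claw": 0, "travel": [0, 0, 1], "twist": 0}, {"claw": 0, "travel": [0, 0, 1], "twist": 0}, {"claw": 0, "travel": [0, 0, 1], "twist": 0}, {"claw": 0, "travel": [0, 0, 1], "twist": 0}]}}

```text
time: 21.7
position: [644.3, -32.2, 124.7]
tcp_rot: [0.621, 0.784, 0.0, 0.0]
force: [-0.7, 0.3, -2.9]
opening: 0.166
grip_force: 30.0
```

```bash
python3 chk.py o
python3 - <<'E'
from plant import job
print(job.job_done())
E
```

```text
[644.14666571 -32.15169481 124.50565483] [ 0.08058559 -0.57061802 -4.82466816] 0.16539040365128743 29.99090552330017 22.0 0.0011292106758313645
60 [177 141 137 110 201 238 242 240 243 240 212 104 101 101 127]
110 [117 119 118 118 215 241 243 243 242 243 227 122 120 121 121]
160 [116 116 186 187 130 155 161 161 159 163 148 118 119 120 120]
col [ 24  24  25  25  24  26  64 177 216 231 238 239 240 240 241]
head est [654.2 -76.3 124.5] eye [621.6  62.9 124.5] fork [620.8  63. ]
travel cm [ 0.03 -0.1   0.15] yang 13.18 twist -0.0
the job is handed in; nothing more can be done
None
```

The job is handed in at about 22 s (no verdict was returned): the die sits on the collar, released, and the lever is held level and still about 4 cm above the press, with its head and eye within about 1 mm of the post and fork axes by my estimate.

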